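Flip the ware-board tags so only full bins show green

TASK

Four grey bins stand in a row on the ware board, each with two round yellow felt places for cups and a hinged red/green status tag in front of it. With a fingertip, gently push tags over, without gripping or forcing them, so that every full bin (a cup on both of its places) has its tag leaning to the left as the robot sees it, green face up, and every bin that lacks a cup has its tag leaning to the right, red face up. Leave the cups, the bins and everything else where they stand.

Things in the scene. Friction and masses are not known exactly. Their poses are not given: they have to be found in the camera images.
- board: Plywood ware board, 420 x 560 x 12 mm, fixed to the table. Origin: on the table under the middle of the row of tags. Its x axis points away from the robot (from the tags to the bins), its y axis along the row to the robot's left. It reaches 140 mm before and 280 mm behind the origin. The four bins are spaced 135 mm apart along y at -202.5, -67.5, 67.5 and 202.5 mm, in any order.
- bin0: Fixed bin with tag bracket; all four alike, see also bin1 to bin3. Origin: on the board's top (12 mm above the table) right under the middle of the tag's hinge pin, which lies 55 mm above it along this body's x axis (x from tag to bin, away from the robot; y to the robot's left).
- tag0 (a joint): Hinge angle of bin0's tag, rad: 0 upright, +0.7 leaning 40 degrees to the left (bin's +y) on its stop, green face up; -0.7 leaning right (-y), red face up. 
- bin1: As bin0. The grey open bin is 98 mm wide, 28 mm high and spans x = 47.5 to 230 mm; its two cup places (yellow felt discs 74 mm across, 4 mm above the origin) are centred at x = 96 mm and x = 181 mm, y = 0.
- tag1 (a joint): Hinge angle of bin1's tag, rad: 0 upright, +0.7 leaning 40 degrees to the left (bin's +y) on its stop, green face up; -0.7 leaning right (-y), red face up. Behaves as tag0: weighs about 60 g, rests on a stop by its weight, moves at under 1 N pushed near its free edge, and falls onto the other stop by itself once some 10 degrees past upright.
- bin2: As bin0. The tag stands between two dark bracket posts at x = -38 and +38 mm with crossbars 36 mm wide in y, tops 69 mm above the origin; two thin stop bars lie 15 mm left and right of the hinge, tops 68 mm above the origin.
- tag2 (a joint): Hinge angle of bin2's tag, rad: 0 upright, +0.7 leaning 40 degrees to the left (bin's +y) on its stop, green face up; -0.7 leaning right (-y), red face up. Behaves as tag0. It goes over when the side of a closed finger, tip 20 to 25 mm above the hinge pin, is moved level along the bin's y from beyond the free edge to just past the pin.
- bin3: As bin0. The tag is a rigid flap 64 mm long along the hinge and 4 mm thick, its free edge 55 mm from the hinge pin; at rest that edge is 35 mm beside the pin and 42 mm above it.
- tag3 (a joint): Hinge angle of bin3's tag, rad: 0 upright, +0.7 leaning 40 degrees to the left (bin's +y) on its stop, green face up; -0.7 leaning right (-y), red face up. Behaves as tag0.
- cup0: Loose cream faience cup without handle, 60 mm high, 68 mm across at the rim, about 140 g, standing on one of the eight places. Origin: centre of its underside, z up.
- cup1: Loose cream faience cup without handle, 60 mm high, 68 mm across at the rim, about 140 g, standing on one of the eight places. Origin: centre of its underside, z up.
- cup2: Loose cream faience cup without handle, 60 mm high, 68 mm across at the rim, about 140 g, standing on one of the eight places. Origin: centre of its underside, z up.
- cup3: Loose cream faience cup without handle, 60 mm high, 68 mm across at the rim, about 140 g, standing on one of the eight places. Origin: centre of its underside, z up.
- cup4: Loose cream faience cup without handle, 60 mm high, 68 mm across at the rim, about 140 g, standing on one of the eight places. Origin: centre of its underside, z up.
- gap0: One of the three empty places: a bare yellow felt disc with no cup on it, flat on a bin's floor. Origin: its centre. Two may lie in one bin. The five other places hold a cup each.
- gap1: One of the three empty places: a bare yellow felt disc with no cup on it, flat on a bin's floor. Origin: its centre. Two may lie in one bin. The five other places hold a cup each.
- gap2: One of the three empty places: a bare yellow felt disc with no cup on it, flat on a bin's floor. Origin: its centre. Two may lie in one bin. The five other places hold a cup each.
- brush: Loose paint brush, 170 mm long, lying on the board before the tags. Origin at its underside. Not to be moved.
- jar: Loose small amber pigment jar, 44 mm across, 50 mm high, on the board before the tags. Origin: centre of underside. Not to be moved.
- stamp: Loose wooden hand stamp, 30 mm across, 68 mm high, at the right. Origin: centre of underside. Not to be moved.
- kidney: Loose flat orange rubber scraper, 50 x 85 x 8 mm, at the right. Origin: underside. Not to be moved.
- flask: Loose blue bottle, 56 mm across, 130 mm high, at the right. Origin: centre of underside. Not to be moved.

How it is judged (in metres and radians):
At the end, for the whole second after the job is handed in: Every full bin (no empty place in it, that is none within 50 mm of its middle line) has its tag above +0.6 rad (leaning left, green up), every bin with an empty place has its tag below -0.6 rad (leaning right, red up), tags and cups at rest, all loose things within 20 mm of where they stood ((value of joint tag0 below -0.6 rad or not (y of gap0 in the frame of bin0 between -0.05 and 0.05 m or y of gap1 in the frame of bin0 between -0.05 and 0.05 m or y of gap2 in the frame of bin0 between -0.05 and 0.05 m)) and (value of joint tag0 above 0.6 rad or y of gap0 in the frame of bin0 between -0.05 and 0.05 m or y of gap1 in the frame of bin0 between -0.05 and 0.05 m or y of gap2 in the frame of bin0 between -0.05 and 0.05 m) and (value of joint tag1 below -0.6 rad or not (y of gap0 in the frame of bin1 between -0.05 and 0.05 m or y of gap1 in the frame of bin1 between -0.05 and 0.05 m or y of gap2 in the frame of bin1 between -0.05 and 0.05 m)) and (value of joint tag1 above 0.6 rad or y of gap0 in the frame of bin1 between -0.05 and 0.05 m or y of gap1 in the frame of bin1 between -0.05 and 0.05 m or y of gap2 in the frame of bin1 between -0.05 and 0.05 m) and (value of joint tag2 below -0.6 rad or not (y of gap0 in the frame of bin2 between -0.05 and 0.05 m or y of gap1 in the frame of bin2 between -0.05 and 0.05 m or y of gap2 in the frame of bin2 between -0.05 and 0.05 m)) and (value of joint tag2 above 0.6 rad or y of gap0 in the frame of bin2 between -0.05 and 0.05 m or y of gap1 in the frame of bin2 between -0.05 and 0.05 m or y of gap2 in the frame of bin2 between -0.05 and 0.05 m) and (value of joint tag3 below -0.6 rad or not (y of gap0 in the frame of bin3 between -0.05 and 0.05 m or y of gap1 in the frame of bin3 between -0.05 and 0.05 m or y of gap2 in the frame of bin3 between -0.05 and 0.05 m)) and (value of joint tag3 above 0.6 rad or y of gap0 in the frame of bin3 between -0.05 and 0.05 m or y of gap1 in the frame of bin3 between -0.05 and 0.05 m or y of gap2 in the frame of bin3 between -0.05 and 0.05 m) and velocity of joint tag0 between -0.1 and 0.1 rad/s and velocity of joint tag1 between -0.1 and 0.1 rad/s and velocity of joint tag2 between -0.1 and 0.1 rad/s and velocity of joint tag3 between -0.1 and 0.1 rad/s and linear speed of each of cup0, cup1, cup2, cup3, cup4 below 0.02 m/s and distance of each of cup0, cup1, cup2, cup3, cup4, brush, jar, stamp, kidney, flask from where it was at the start of the episode below 0.02 m); the robot touches nothing.
It fails at once if a cup is lifted, tipped or shifted by over 20 mm (distance of any of cup0, cup1, cup2, cup3, cup4 from where it was at the start of the episode above 0.02 m or angle between any of cup0, cup1, cup2, cup3, cup4's own z axis and vertical above 0.4 rad).
It fails at once if the brush, jar, stamp, scraper or bottle is lifted, carried or shifted by over 20 mm (distance of any of brush, jar, stamp, kidney, flask from where it was at the start of the episode above 0.02 m).
It fails at once if a tag, its bracket or its bin is gripped or forced (over 20 N from the fingers) (contact force between the fingers and bin0 above 20 N or contact force between the fingers and bin1 above 20 N or contact force between the fingers and bin2 above 20 N or contact force between the fingers and bin3 above 20 N).
It also fails if it takes over 58 s, if anything falls off the work surface, if the arm or the gripper's body presses on something with over 40 N, if the wrist force passes 120 N, or if a joint passes its speed limit or range.

ROBOT

A 6-joint arm with a two-finger parallel gripper is mounted at the origin on the work surface. World frame = base frame: x ahead of the robot, y to its left, z up, the work surface at z = 0. Lengths are in mm, angles in degrees, forces in N, time in s.
With the tool pointing down it reaches from about 325 to 900 mm from the base axis. Payload 3.5 kg.
Tool frame: the origin (TCP) lies at the very end of the fingers, on their centre line; the grasp point (between the pads) lies 19 mm behind it (bot.grip_depth is the distance from the TCP to the grasp point, in mm); z points along the fingers, y is the direction in which the jaws open and shut (so a half turn about z gives the same grasp; the last joint's range is limited). The gripper opens to 85 mm and grips with 20 to 120 N. Pads are 22 mm wide; open, the fingers measure 114 mm over their backs; the gripper's body (76 mm by 85 mm) begins 54 mm behind the grasp point. The pads swing forward as they close: fully open they stand 13 mm farther back than shut.
Start: joints at [64.893, 15.837, -1.513, 72.651, 0, 84.076], TCP at [205.369, 590.293, 231.313] pointing down, gripper open.
Joint ranges: [-178.77, 178.77], [-48.84, 107.48], [-61.69, 71.31], [-111.58, 123.2], [-90, 87.43], [-180, 180]. Speed limits (degrees/s): [147.25, 147.25, 180, 180, 180, 180].

INTERFACE

Orientations are given as a 3x3 rotation matrix whose columns are the frame's x, y, z axes.
In Python, from workcell import bot gives the robot as it stands.
- The arm moves only by the tool send_rows, never from a script. Its argument "commands" is one flat list of numbers, 5 for each row, row after row: the shift along the tool's x, y, z in mm, then the turn about the tool's z in degrees, then the finger opening in mm, from 0 to 85.4. In form: [tx, ty, tz, turn, grip, tx, ty, tz, turn, grip, ...]. A call has 1 to 10 rows; each row is the pose to reach, as a shift and turn from the pose commanded when the call began, along the tool's axes at that moment; what a row does not reach only later rows make up. A row lasts 1/8 s, in which the tool goes at most 62.5 mm and 10.7 degrees, less where a joint would pass 70% of its speed; a pose out of reach is approached as far as the arm can. A call with a gripper value outside its range is refused whole. The fingers move at their own pace and stop on an object; "squeeze" is the grip in N (left out, the last holds). Time passes only in rows, so rows that repeat a pose let the fingers close. It gives the time, the measured TCP pose, the force and the opening at its end, in the units of the state.
- bot.sense(): the state, without advancing time (a new reading comes with each control period).
- bot.capture(name): name is "side" or "top" or "wrist"; returns a dict with "pixels" (420x560x3 uint8, blue, green, red), "vertical_fov" (degrees; the focal length in pixels is half the picture's height over the tangent of half this angle, whatever the lens; pixels are square), "cx", "cy" (the principal point, pixels), "world_to_cam" (4x4, takes a point from world to camera coordinates). Camera axes: x right, y down, z forward; pixel columns grow to the right and rows downward; lengths in mm; the calibration is good to about 2 mm. A picture is of the moment at which its call begins. There is no depth.
- bot.close_job(): hands the job in, once; it reports no verdict.
The state is a dict: "t": time; "joint_positions": joint angles; "joint_vel": joint speeds; "joint_efforts": joint torques, N m; "tool_pos": TCP position; "orientation": TCP orientation; "contact_force": force on the tool from outside, world axes, zero at the start; "torque": the same for the moment, N m; "gripper_width": finger opening in mm.
Only numpy, scipy, OpenCV 4.12 (cv2) and the standard library are available. Lean on these libraries where they do the work, as an engineer would, in place of code of your own. Each camera call takes 0.05 s, during which the arm holds its last target.

## Working session

There is one attempt and no reset: what is moved stays moved. The work goes in short steps, Python scripts to look and compute and a tool call to move; the robot and the scene stay as the last step left them, time stands still between calls to the robot, and variables do not carry over. Pictures are saved under pics/ and viewed, and the job is handed in when it is done.

Besides the shell and the picture viewer there is one more tool, called after "Call:" in YAML: its name, and indented under it one key for each argument. send_rows: Moves the arm, as the interface text tells. Its arguments: {"type":"object","properties":{"commands":{"type":"array"},"squeeze":{"type":"number"}},"required":["commands"]}

```bash
mkdir -p pics; python3 - <<'E'
from workcell import bot
import cv2,numpy as np
s=bot.sense();print(s['t'],s['tool_pos'],np.round(s['orientation'],3).tolist(),s['gripper_width'])
for n in ['top','side','wrist']:
    c=bot.capture(n);cv2.imwrite(f'pics/{n}0.png',c['pixels']);print(n,c['vertical_fov'],c['cx'],c['cy'],np.round(c['world_to_cam'],4).tolist())
    np.savez(f'{n}0.npz',**c)
E
```

```text
0.0 [205.04041527 589.57140517 230.15707141] [[-0.944, 0.329, -0.001], [0.329, 0.944, -0.002], [0.0, -0.002, -1.0]] 85.45648972009738
top 45.849427368850684 279.1396459143161 213.51733126839275 [[-0.0264, -0.9996, -0.0046, -123.7442], [-0.9884, 0.0268, -0.1494, 592.8455], [0.1495, 0.0006, -0.9888, 1400.5754], [0.0, 0.0, 0.0, 1.0]]
side 48.54367499971113 284.6749719216222 214.05317494031655 [[0.8087, -0.5881, -0.0134, -512.9384], [-0.326, -0.4289, -0.8425, 181.1502], [0.4897, 0.6857, -0.5386, 1043.58], [0.0, 0.0, 0.0, 1.0]]
wrist 65.84187752250084 280.1313394996831 210.12274433662273 [[0.3287, 0.9444, -0.0019, -625.0357], [0.8964, -0.3113, 0.3157, -41.819], [0.2976, -0.1055, -0.9489, 380.9732], [0.0, 0.0, 0.0, 1.0]]
```

View pics/top0.png

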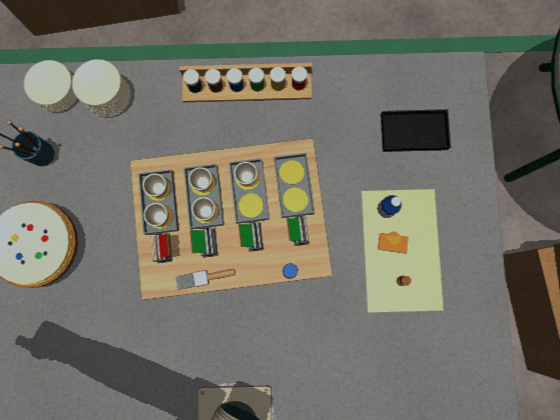

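View pics/side0.png

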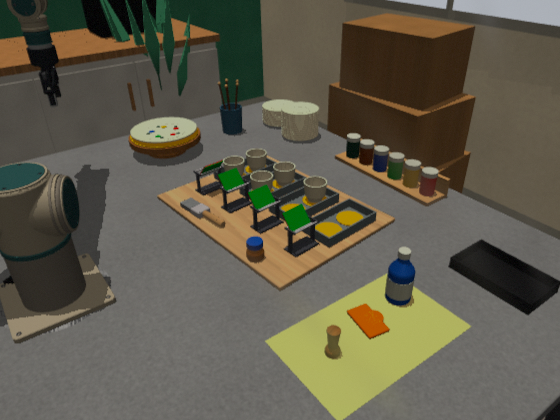

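View pics/wrist0.png

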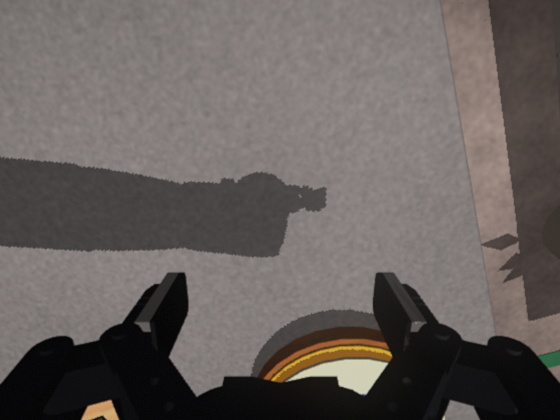

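```bash
python3 - <<'E'
import cv2
a=cv2.imread('pics/top0.png')[130:305,125:335];cv2.imwrite('pics/top0z.png',cv2.resize(a,None,fx=3.8,fy=3.4,interpolation=cv2.INTER_CUBIC))
a=cv2.imread('pics/side0.png')[140:275,150:400];cv2.imwrite('pics/side0z.png',cv2.resize(a,None,fx=3.2,fy=3.2,interpolation=cv2.INTER_CUBIC))
E
```

```text
(no output)
```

View pics/top0z.png

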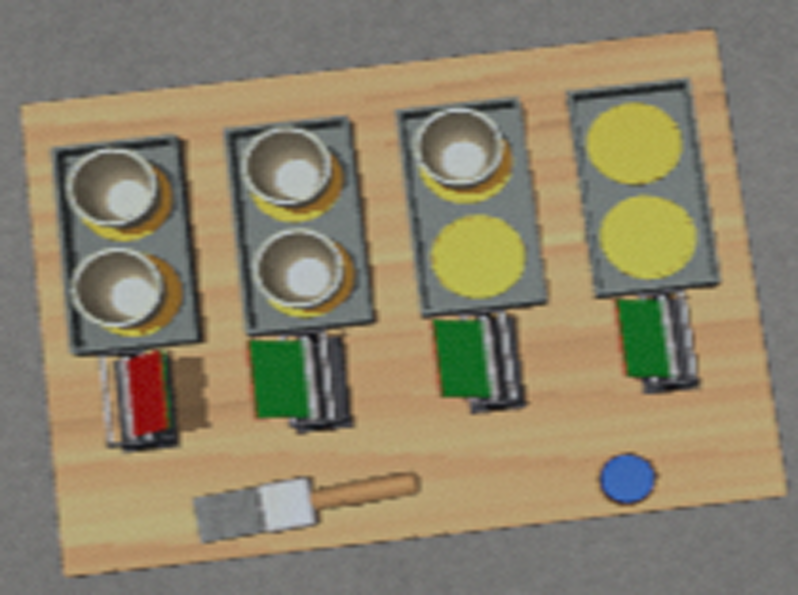

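View pics/side0z.png

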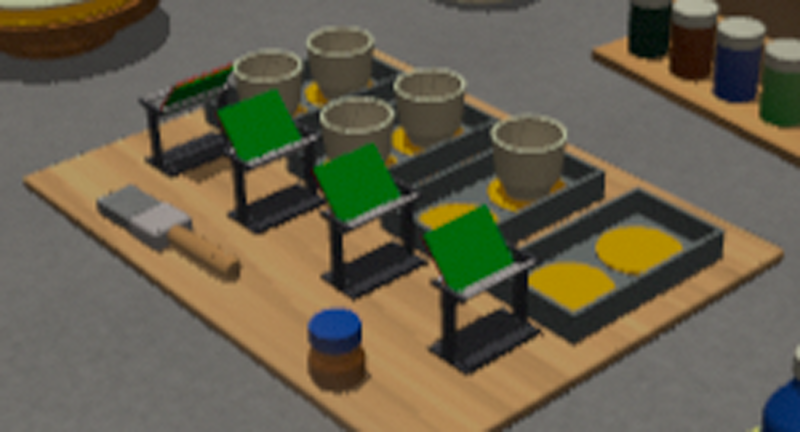

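```bash
cat > h.py <<'E'
import numpy as np,cv2
from scipy.optimize import least_squares
def K(c):
    f=210/np.tan(np.radians(float(c['vertical_fov']))/2);return f,float(c['cx']),float(c['cy'])
def proj(c,P):
    P=np.atleast_2d(P);q=P@c['world_to_cam'][:3,:3].T+c['world_to_cam'][:3,3];f,cx,cy=K(c)
    return np.c_[f*q[:,0]/q[:,2]+cx,f*q[:,1]/q[:,2]+cy]
def b2w(p,b):
    b=np.atleast_2d(b);a=p[2];R=np.array([[np.cos(a),-np.sin(a),0],[np.sin(a),np.cos(a),0],[0,0,1]])
    return b@R.T+[p[0],p[1],0]
E
python3 - <<'E'
from h import *
T=dict(np.load('top0.npz'));S=dict(np.load('side0.npz'))
z=lambda l:np.array(l)/[3.8,3.4]+[125,130]
s=lambda l:np.array(l)/3.2+[150,140]
tb=[[280,280,12],[280,-280,12],[-140,-280,12],[-140,280,12]];tp=z([[22,104],[716,30],[785,495],[65,576]])
# discs D far, near, C near (z 16)
tb+=[[181,-202.5,16],[96,-202.5,16],[96,-67.5,16]];tp=np.r_[tp,z([[634,143],[648,237],[478,256]])]
sb=[[-140,280,12],[280,-280,12],[181,-202.5,16],[96,-202.5,16]];sp=s([[25,181],[782,253],[640,244],[570,288]])
def r(p,cams='ts'):
    o=[]
    if 't' in cams:o.append((proj(T,b2w(p,tb))-tp).ravel())
    if 's' in cams:o.append((proj(S,b2w(p,sb))-sp).ravel())
    return np.concatenate(o)
for cs in ['t','s','ts']:
    q=least_squares(r,[580,80,.1],args=(cs,));print(cs,q.x,np.degrees(q.x[2]));print(np.round(q.fun,1))
p=q.x;np.save('p.npy',p)
# overlays of hinge points & edges
im=cv2.resize(T['pixels'][130:305,125:335],None,fx=3.8,fy=3.4,interpolation=cv2.INTER_CUBIC)
im2=cv2.resize(S['pixels'][140:275,150:400],None,fx=3.2,fy=3.2,interpolation=cv2.INTER_CUBIC)
for y,sg in zip([202.5,67.5,-67.5,-202.5],[-1,1,1,1]):
    for b in [[-32,y,67],[32,y,67],[-32,y+35*sg,109],[32,y+35*sg,109]]:
        w=b2w(p,b)
        a=(proj(T,w)[0]-[125,130])*[3.8,3.4];cv2.circle(im,tuple(int(v) for v in a),3,(255,0,255),-1)
        a=(proj(S,w)[0]-[150,140])*3.2;cv2.circle(im2,tuple(int(v) for v in a),3,(255,0,255),-1)
cv2.imwrite('pics/o1.png',im);cv2.imwrite('pics/o2.png',im2)
E
```

```text
t [5.18246293e+02 1.95332070e+00 9.63119258e-02] 5.518266866605416
[-0.7 -0.5 -0.1 -0.8  0.9  0.3 -0.8  0.3  0.4  0.2  0.3  0.2  0.   0.1]
s [5.20272906e+02 5.69021192e-01 1.00059096e-01] 5.73296389969488
[-1.5 -1.8  1.2 -1.8  0.   1.9  0.1  0.3]
ts [5.19022338e+02 1.40047823e+00 9.69139938e-02] 5.552762819682855
[-0.6 -0.7  0.  -1.1  1.1  0.  -0.6  0.1  0.5 -0.1  0.5 -0.1  0.2 -0.2
 -1.8 -2.   0.7 -1.5 -0.5  2.1 -0.5  0.5]
```

View pics/o1.png

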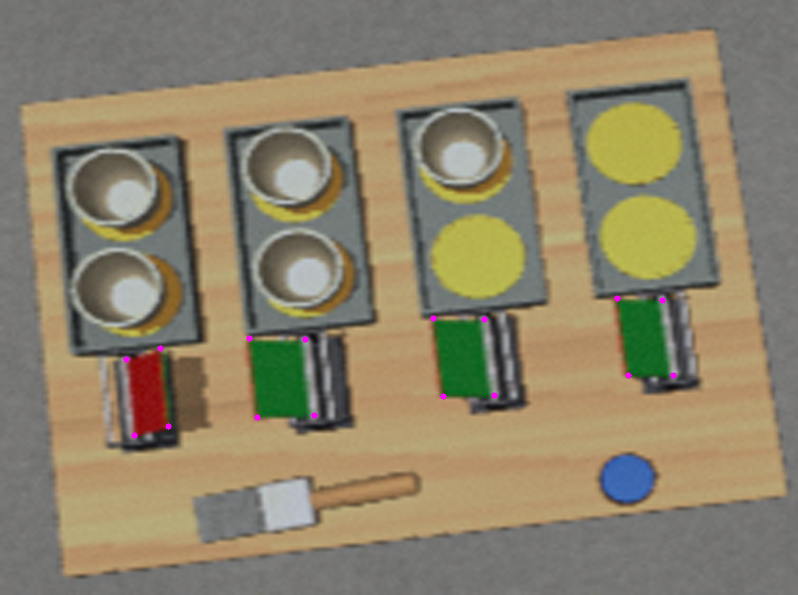

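View pics/o2.png

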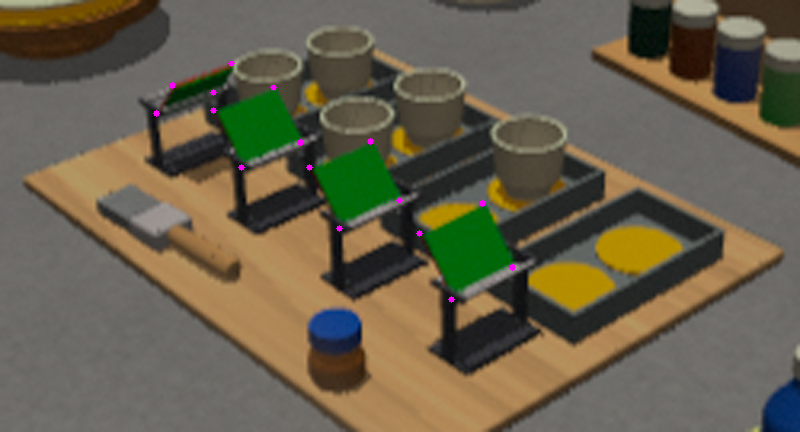

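```bash
cat >> h.py <<'E'
def go(b,z,yawb=90):
    from workcell import bot
    s=bot.sense();p=np.load('p.npy');R=np.array(s['orientation']);w=b2w(p,[b[0],b[1],z])[0]
    d=R.T@(w-s['tool_pos'])
    yaw=np.degrees(np.arctan2(R[1,0],R[0,0]));t=-((np.degrees(p[2])+yawb-yaw+180)%360-180)
    print('t',round(s['t'],2),'target',w.round(1),'tcp',np.round(s['tool_pos'],1),'shift',d.round(1),'turn',round(t,2),'grip',round(s['gripper_width'],1),'F',np.round(s['contact_force'],1),'q',np.round(s['joint_positions'],0))
E
python3 -c "
from h import *
go([0,-135],200)
c=np.load('wrist0.npz');W=c['world_to_cam'];print(-W[:3,:3].T@W[:3,3])
"
```

```text
t 0.15 target [ 532.1 -133.   200. ] tcp [205.1 589.7 230.4] shift [-546.3 -575.1   31.3] turn 65.27 grip 85.6 F [0.6 0.2 0.3] q [65. 16. -2. 73.  0. 84.]
[129.54582891 617.48977255 373.47460372]
```

Call:
send_rows:
  commands: [-39, -41, 0, 7, 85, -78, -82, 0, 14, 60, -117, -123, 0, 21, 0, -156, -164, 0, 28, 0, -195, -205, 0, 35, 0, -234, -246, 0, 42, 0, -273, -287, 0, 49, 0, -312, -328, 0, 56, 0, -351, -369, 0, 63, 0, -390, -410, 0, 65.3, 0]

```text
t: 1.4
tool_pos: [439.3, 73.1, 231.3]
orientation: [[-0.094, 0.996, 0.0], [0.996, 0.094, 0.0], [0.0, 0.0, -1.0]]
contact_force: [0.9, -0.0, -0.6]
gripper_width: 0.4
```

```bash
python3 -c "
from h import *
go([0,-135],200)"
```

```text
t 1.4 target [ 532.1 -133.   200. ] tcp [439.3  73.1 231.3] shift [-213.9   72.9   31.2] turn -0.15 grip 0.4 F [ 0.9 -0.  -0.6] q [  1.  -3. -22.  70.   0.  86.]
```

Call:
send_rows:
  commands: [-50, 18, 10, -0.15, 0, -100, 36, 20, -0.15, 0, -150, 54, 31, -0.15, 0, -200, 70, 31, -0.15, 0, -214, 73, 31, -0.15, 0, -214, 73, 31, -0.15, 0]

```text
t: 2.15
tool_pos: [532.0, -131.5, 199.9]
orientation: [[-0.097, 0.995, -0.001], [0.995, 0.097, 0.001], [0.001, -0.001, -1.0]]
contact_force: [-0.8, 0.9, -0.7]
gripper_width: 0.4
```

```bash
python3 - <<'E'
from h import *
from workcell import bot
go([0,-135],90)
for n in ['top','side','wrist']:
    c=bot.capture(n);cv2.imwrite(f'pics/{n}1.png',c['pixels']);np.savez(f'{n}1.npz',**c)
a=cv2.imread('pics/side1.png')[100:275,150:400];cv2.imwrite('pics/side1z.png',cv2.resize(a,None,fx=3.2,fy=3.2,interpolation=cv2.INTER_CUBIC))
E
```

```text
t 2.15 target [ 532.1 -133.    90. ] tcp [ 532.  -131.5  199.9] shift [ -1.6   0.  109.9] turn 0.03 grip 0.4 F [-0.8  0.9 -0.7] q [-21.   9. -14.  67.   0.  64.]
```

View pics/wrist1.png

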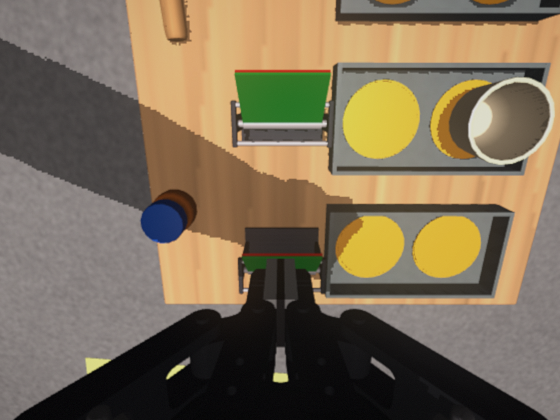

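View pics/side1z.png

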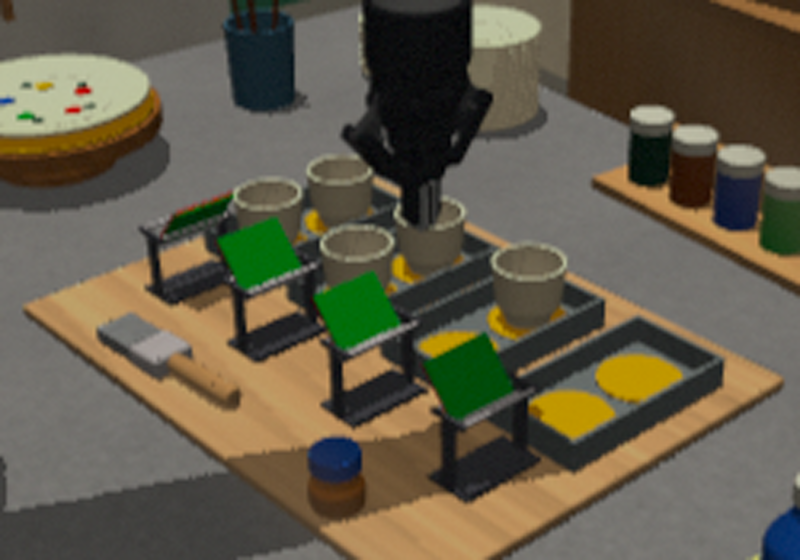

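The side crop shows the closed fingers above and left of tag D, and the wrist view has tag C's free edge at rows 70, columns 235-330. I'll check my pose against these.

```bash
python3 - <<'E'
from h import *
W=dict(np.load('wrist1.npz'));p=np.load('p.npy')
print(proj(W,b2w(p,[[-32,-32.5,109],[32,-32.5,109],[-32,-67.5,67],[32,-67.5,67]])).round(0).tolist())
print(proj(W,b2w(p,[[96,-67.5,16],[96,-202.5,16],[181,-202.5,16]])).round(0).tolist())
T=dict(np.load('top0.npz'));w=dict(W)
z=lambda l:np.array(l)/[3.8,3.4]+[125,130]
def P(c):
    f,cx,cy=K(c);return np.array([[f,0,cx],[0,f,cy],[0,0,1]])@c['world_to_cam'][:3]
a=z([[433,320],[445,397]]).T; b=np.array([[331.,70],[235,70]]).T
X=cv2.triangulatePoints(P(T),P(W),a,b);print((X[:3]/X[3]).T.round(1),b2w(p,[[32,-32.5,109],[-32,-32.5,109]]).round(1))
E
```

```text
[[232.0, 75.0], [327.0, 75.0], [241.0, 125.0], [318.0, 125.0]]
[[378.0, 122.0], [366.0, 248.0], [443.0, 248.0]]
[[529.  -43.2 296.1]
 [490.8 -33.   98.2]] [[554.  -27.9 109. ]
 [490.3 -34.  109. ]]
```

```bash
python3 - <<'E'
from h import *
W=dict(np.load('wrist1.npz'));T=dict(np.load('top0.npz'));S=dict(np.load('side0.npz'));p=np.load('p.npy')
z=lambda l:np.array(l)/[3.8,3.4]+[125,130]
s=lambda l:np.array(l)/3.2+[150,140]
for t,si,w in [([433,320],[368,143],[331,70]),([445,397],[316,182],[235,70])]:
    for cams in ([(W,w),(S,s(si))],[(W,w),(S,s(si)),(T,z(t))]):
        q=least_squares(lambda X:np.concatenate([(proj(c,X)[0]-u) for c,u in cams]),[520,-30,100]);print(q.x.round(1),q.fun.round(1))
print(b2w(p,[[32,-32.5,109],[-32,-32.5,109]]).round(1))
E
```

```text
[556.4 -24.2 105.4] [-0.2 -0.1  0.8 -0.1]
[556.2 -24.3 105.6] [-0.4  0.1  0.8 -0.1 -1.1 -1. ]
[490.7 -30.1  94.3] [ 0.5  0.4 -2.4 -0.3]
[490.8 -30.3  94.5] [ 0.5  0.7 -2.3 -0.3 -1.4  0.1]
[[554.  -27.9 109. ]
 [490.3 -34.  109. ]]
```

Call:
send_rows:
  commands: [0, 0, 30, 0, 0, 0, 0, 60, 0, 0, 0, 0, 90, 0, 0, 0, 0, 110, 0, 0, 0, 0, 110, 0, 0]

```text
t: 2.92
tool_pos: [530.1, -129.0, 88.8]
orientation: [[-0.101, 0.995, -0.004], [0.995, 0.101, 0.002], [0.002, -0.004, -1.0]]
contact_force: [0.5, 0.3, 0.8]
gripper_width: -0.2
```

```bash
python3 - <<'E'
from h import *
from workcell import bot
go([0,-198.5],90)
c=bot.capture('side');a=c['pixels'][100:275,150:400];cv2.imwrite('pics/side2z.png',cv2.resize(a,None,fx=3.2,fy=3.2,interpolation=cv2.INTER_CUBIC))
E
```

```text
t 2.92 target [ 538.2 -196.2   90. ] tcp [ 530.1 -129.    88.8] shift [-67.6   1.4  -1.3] turn 0.22 grip -0.2 F [0.5 0.3 0.8] q [-20.  15. -21.  54.   0.  64.]
```

View pics/side2z.png

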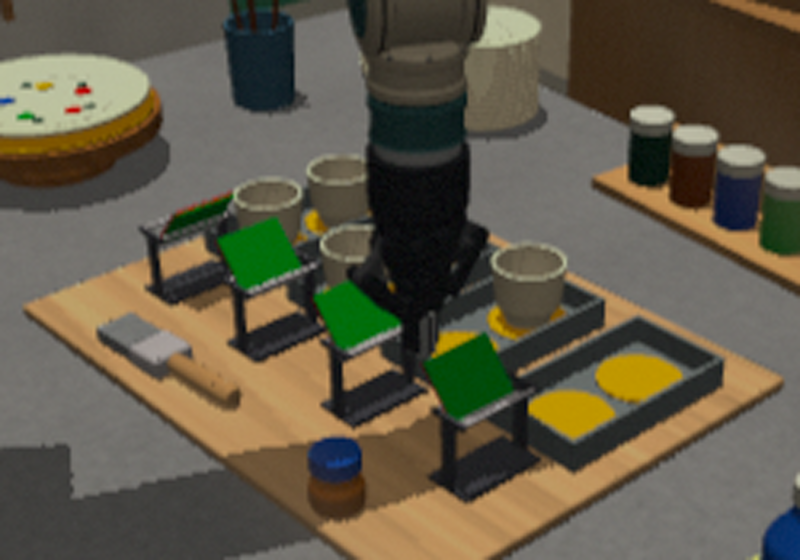

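Call:
send_rows:
  commands: [-10, 0, -1, 0, 0, -20, 0, -1, 0, 0, -28, 0, -1, 0, 0, -36, 1, -1, 0, 0, -43, 1, -1, 0, 0, -50, 1, -1, 0, 0, -56, 1, -1, 0, 0, -62, 1, -1, 0, 0, -67, 1, -1, 0, 0, -67, 1, -1, 0, 0]

```text
t: 4.22
tool_pos: [540.0, -198.0, 91.3]
orientation: [[-0.098, 0.995, 0.0], [0.995, 0.098, -0.0], [-0.0, 0.0, -1.0]]
contact_force: [-0.3, -0.6, -0.1]
gripper_width: -0.3
```

```bash
python3 - <<'E'
from h import *
from workcell import bot
go([0,-198.5],90)
c=bot.capture('side');a=c['pixels'][100:275,150:400];cv2.imwrite('pics/side3z.png',cv2.resize(a,None,fx=3.2,fy=3.2,interpolation=cv2.INTER_CUBIC))
E
```

```text
t 4.22 target [ 538.2 -196.2   90. ] tcp [ 540.  -198.    91.3] shift [ 2.  -1.6  1.3] turn 0.09 grip -0.3 F [-0.3 -0.6 -0.1] q [-27.  17. -18.  55.   0.  58.]
```

View pics/side3z.png

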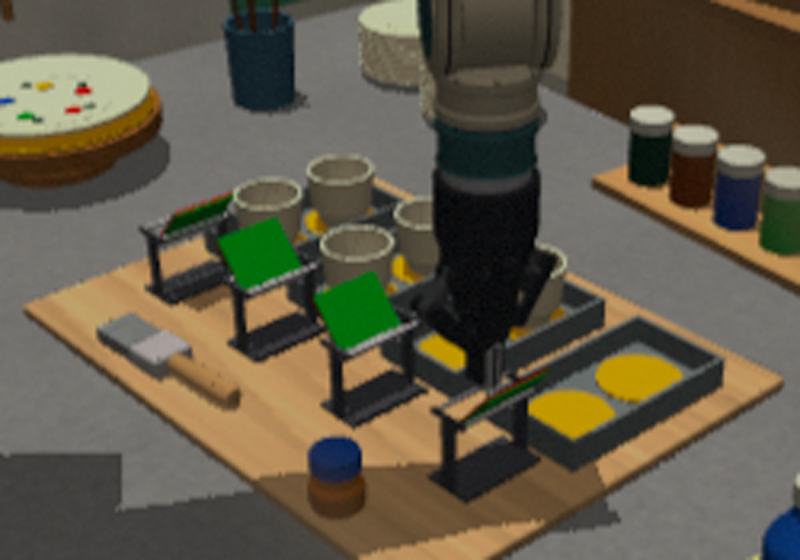

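Tag D now leans right with its red face up, like tag A. Lifting and going to C's start.

Call:
send_rows:
  commands: [0, 0, -30, 0, 0, 0, 0, -60, 0, 0, 0, 0, -90, 0, 0, 50, 0, -110, 0, 0, 100, 0, -110, 0, 0, 150, 0, -110, 0, 0, 198, 0, -110, 0, 0, 198, 0, -110, 0, 0, 198, 0, -110, 0, 0]

```text
t: 5.4
tool_pos: [520.3, -0.6, 201.4]
orientation: [[-0.1, 0.995, 0.0], [0.995, 0.1, -0.001], [-0.001, 0.0, -1.0]]
contact_force: [0.0, -0.2, -0.2]
gripper_width: -0.0
```

```bash
python3 -c "
from h import *
go([0,0],90)"
```

```text
t 5.4 target [519.    1.4  90. ] tcp [520.3  -0.6 201.4] shift [  2.2  -1.1 111.4] turn 0.16 grip -0.0 F [ 0.  -0.2 -0.2] q [ -7.   6. -17.  67.  -0.  77.]
```

Call:
send_rows:
  commands: [0, 0, 30, 0, 0, 0, 0, 60, 0, 0, 0, 0, 90, 0, 0, 0, 0, 111, 0, 0, 0, 0, 111, 0, 0]

```text
t: 6.02
tool_pos: [518.6, -1.7, 88.5]
orientation: [[-0.097, 0.995, -0.004], [0.995, 0.097, 0.0], [0.001, -0.004, -1.0]]
contact_force: [-0.5, -0.4, -0.4]
gripper_width: 0.4
```

```bash
python3 -c "
from h import *
go([0,-65.5],90)"
```

```text
t 6.03 target [525.4 -63.8  90. ] tcp [518.6  -1.7  88.5] shift [-62.4   0.7  -1.6] turn -0.0 grip 0.4 F [-0.5 -0.4 -0.4] q [ -7.  12. -25.  53.  -0.  77.]
```

Call:
send_rows:
  commands: [-8, 0, -1, 0, 0, -16, 0, -1, 0, 0, -24, 0, -1, 0, 0, -31, 1, -1, 0, 0, -38, 1, -1, 0, 0, -45, 1, -1, 0, 0, -52, 1, -1, 0, 0, -58, 1, -1, 0, 0, -63, 1, -1, 0, 0, -63, 1, -1, 0, 0]

```text
t: 7.28
tool_pos: [527.6, -63.5, 91.3]
orientation: [[-0.098, 0.995, 0.0], [0.995, 0.098, -0.0], [-0.0, 0.0, -1.0]]
contact_force: [-1.5, -0.0, -0.6]
gripper_width: 0.4
```

```bash
python3 - <<'E'
from h import *
from workcell import bot
go([0,-65.5],90)
c=bot.capture('side');a=c['pixels'][100:275,150:400];cv2.imwrite('pics/side4z.png',cv2.resize(a,None,fx=3.2,fy=3.2,interpolation=cv2.INTER_CUBIC))
E
```

```text
t 7.28 target [525.4 -63.8  90. ] tcp [527.6 -63.5  91.3] shift [-0.  -2.2  1.3] turn 0.09 grip 0.4 F [-1.5 -0.  -0.6] q [-14.  13. -23.  54.  -0.  71.]
```

View pics/side4z.png

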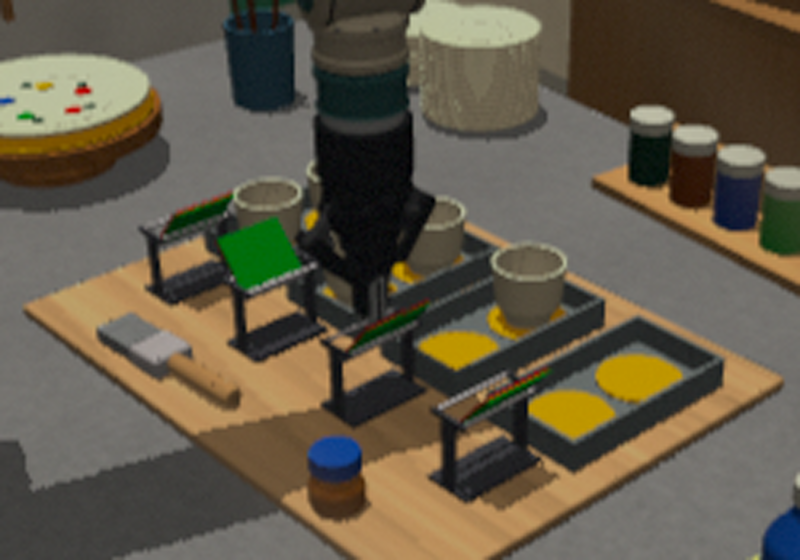

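Tag C is over too. Next is A, from its right side.

Call:
send_rows:
  commands: [0, 0, -30, 0, 0, 0, 0, -60, 0, 0, 0, 0, -90, 0, 0, 50, -2, -110, 0, 0, 100, -2, -110, 0, 0, 150, -2, -110, 0, 0, 203, -2, -110, 0, 0, 203, -2, -110, 0, 0, 203, -2, -110, 0, 0]

```text
t: 8.45
tool_pos: [505.3, 138.5, 201.2]
orientation: [[-0.1, 0.995, -0.0], [0.995, 0.1, -0.001], [-0.001, -0.0, -1.0]]
contact_force: [0.4, -0.3, 0.2]
gripper_width: -0.0
```

```bash
python3 -c "
from h import *
go([0,138],90)"
```

```text
t 8.45 target [505.7 138.8  90. ] tcp [505.3 138.5 201.2] shift [  0.2   0.4 111.2] turn 0.16 grip -0.0 F [ 0.4 -0.3  0.2] q [  8.   7. -16.  67.  -0.  93.]
```

Call:
send_rows:
  commands: [0, 0, 30, 0, 0, 0, 0, 60, 0, 0, 0, 0, 90, 0, 0, 0, 0, 111, 0, 0, 0, 0, 111, 0, 0]

```text
t: 9.07
tool_pos: [503.8, 136.9, 88.5]
orientation: [[-0.096, 0.995, -0.005], [0.995, 0.096, -0.001], [-0.0, -0.005, -1.0]]
contact_force: [-0.0, 0.4, 0.4]
gripper_width: 0.2
```

```bash
python3 - <<'E'
from h import *
from workcell import bot
go([0,203],90)
c=bot.capture('side');a=c['pixels'][100:275,150:400];cv2.imwrite('pics/side5z.png',cv2.resize(a,None,fx=3.2,fy=3.2,interpolation=cv2.INTER_CUBIC))
E
```

```text
t 9.07 target [499.4 203.4  90. ] tcp [503.8 136.9  88.5] shift [66.7  2.  -1.5] turn -0.02 grip 0.2 F [-0.   0.4  0.4] q [  8.  13. -24.  53.  -0.  93.]
```

View pics/side5z.png

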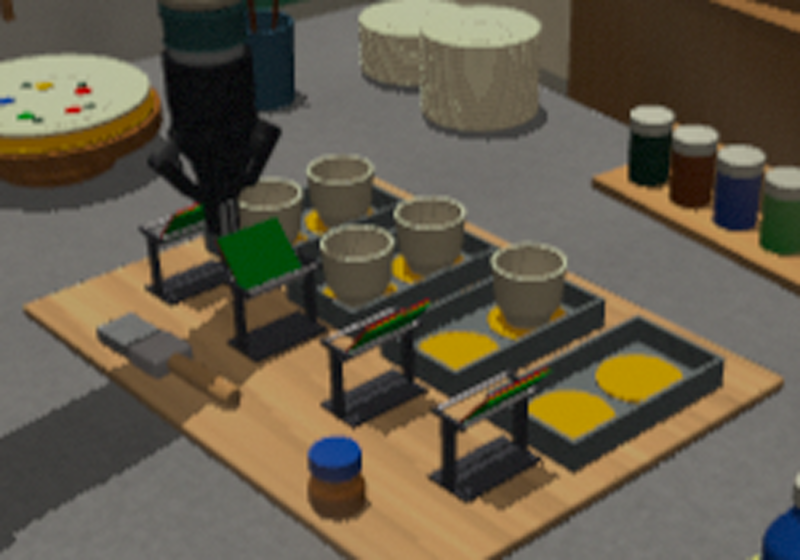

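Call:
send_rows:
  commands: [9, 0, -1, 0, 0, 18, 0, -1, 0, 0, 26, 1, -1, 0, 0, 34, 1, -1, 0, 0, 41, 1, -1, 0, 0, 48, 1, -1, 0, 0, 55, 1, -1, 0, 0, 61, 1, -1, 0, 0, 66, 1, -1, 0, 0, 66, 1, -1, 0, 0]

```text
t: 10.38
tool_pos: [499.9, 204.7, 91.3]
orientation: [[-0.099, 0.995, -0.0], [0.995, 0.099, -0.0], [-0.0, -0.0, -1.0]]
contact_force: [-0.1, -0.6, 0.9]
gripper_width: -0.3
```

```bash
python3 - <<'E'
from h import *
from workcell import bot
go([0,203],90)
c=bot.capture('side');a=c['pixels'][100:275,150:400];cv2.imwrite('pics/side6z.png',cv2.resize(a,None,fx=3.2,fy=3.2,interpolation=cv2.INTER_CUBIC))
E
```

```text
t 10.38 target [499.4 203.4  90. ] tcp [499.9 204.7  91.3] shift [-1.2 -0.6  1.3] turn 0.14 grip -0.3 F [-0.1 -0.6  0.9] q [ 15.  14. -22.  54.  -0. 100.]
```

View pics/side6z.png

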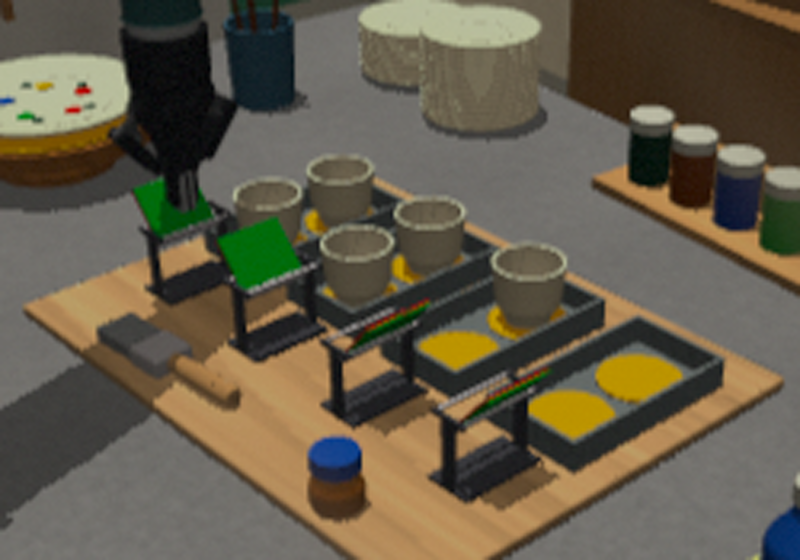

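Tag A has fallen over to green. I'll lift, move clear and check from above.

Call:
send_rows:
  commands: [0, 0, -30, 0, 0, 0, 0, -60, 0, 0, 0, 0, -100, 0, 0, 0, -40, -140, 0, 0, 40, -80, -140, 0, 0, 80, -100, -140, 0, 0, 120, -100, -140, 0, 0, 160, -100, -140, 0, 0, 160, -100, -140, 0, 0, 160, -100, -140, 0, 0]

```text
t: 11.68
tool_pos: [384.5, 353.1, 231.1]
orientation: [[-0.099, 0.995, -0.0], [0.995, 0.099, -0.001], [-0.001, -0.001, -1.0]]
contact_force: [0.0, 0.2, 0.2]
gripper_width: 0.1
```

```bash
python3 - <<'E'
from h import *
from workcell import bot
s=bot.sense();print(s['t'],s['tool_pos'],s['contact_force'])
c=bot.capture('top');a=c['pixels'][130:305,125:335];cv2.imwrite('pics/top7z.png',cv2.resize(a,None,fx=3.8,fy=3.4,interpolation=cv2.INTER_CUBIC))
c=bot.capture('side');a=c['pixels'][140:275,150:400];cv2.imwrite('pics/side7z.png',cv2.resize(a,None,fx=3.2,fy=3.2,interpolation=cv2.INTER_CUBIC))
E
```

```text
11.675 [384.45408727 353.09728291 231.07283103] [0.02446206 0.17570075 0.22429934]
```

View pics/top7z.png

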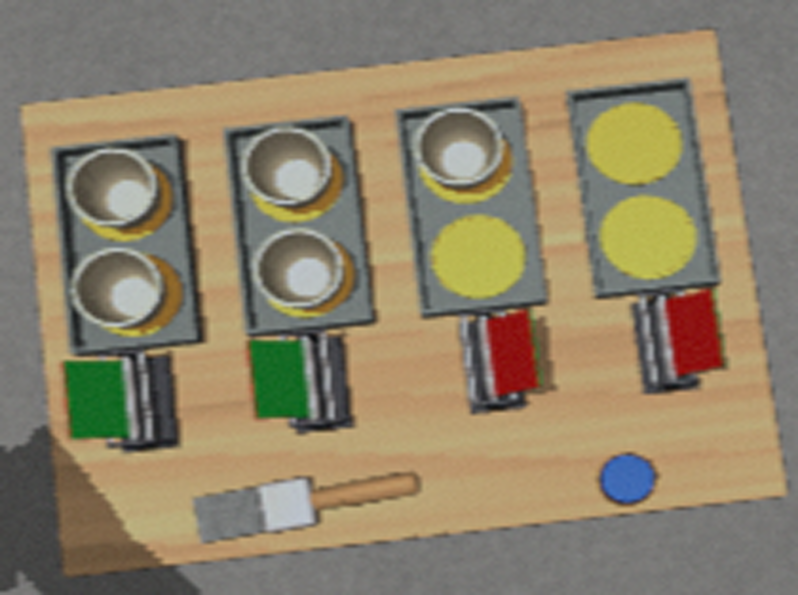

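View pics/side7z.png

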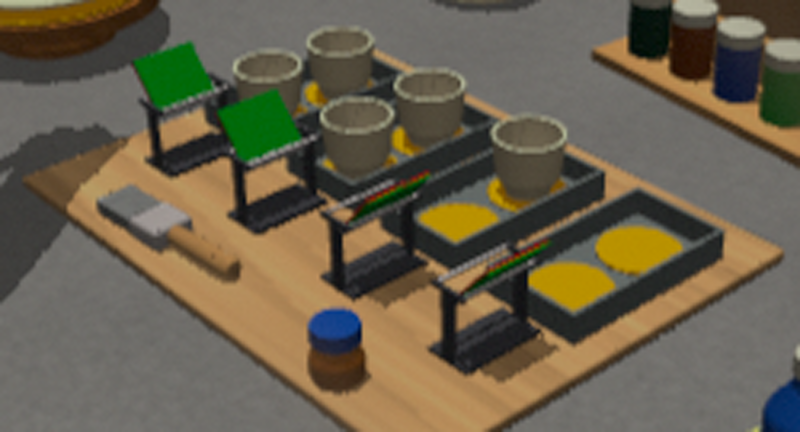

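The two full bins at the left show green and the two with empty places show red. Everything else is at the same pixels as before.

```bash
python3 -c "
from workcell import bot
print(bot.close_job())"
```

```text
the job is handed in; nothing more can be done
None
```

The tags now match the bins, and I handed the job in at about 12 s of the 58 s allowed; no verdict is reported. From the left, the first two bins are full and the last two each lack at least one cup.

- **Pushed:** with the closed fingers I pushed the rightmost tag and its neighbour over to red, then the leftmost tag to green. The second tag from the left was already right, so I left it alone.
- **Final check:** the last top and side pictures show green, green, red, red, each tag resting on its stop. The cups, brush and jar stand at the same pixels as at the start. The stamp, scraper and bottle were outside the final crops, but the arm never went near them.
- **Forces:** readings taken after each move stayed under about 2 N. I have no readings from during the pushes. The arm finished clear of everything.
- **Disagreement:** the wrist camera put things about 2 to 4 mm further left than my board estimate. One triangulated tag corner came out about 15 mm too low, and one two-view triangulation gave a nonsense height (about 296 mm). I put these down to a misread pixel and poor camera geometry, and relied on the board fit with the stated heights.

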